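# Turn the recipe binder to the next card and weigh the leaf down

### The arm

A 6-joint arm with a two-finger parallel gripper is mounted at the origin on a cart in front of the work surface, level with it; the furniture and walls round the work are solid. World frame = base frame: x ahead of the robot, y to its left, z up, the work surface at z = 0. Lengths are in m, angles in rad, forces in N, time in s.
With the tool pointing down it reaches from about 0.4 to 0.925 m from the base axis. Payload 12.5 kg.
Tool frame: the origin (TCP) lies on the front face of the gripper's body, between the roots of the fingers; the fingertips stand 78 mm ahead of it and the grasp point (between the pads) lies 59 mm ahead of it; z points along the fingers, y is the line along which they close (so a half turn about z gives the same grasp; the last joint's range is limited). The gripper opens to 95 mm and grips with 3 to 60 N. Pads are 20 mm wide; open, the fingers measure 119 mm over their backs; the gripper's body (75 mm by 180 mm) begins 59 mm behind the grasp point.
Start: joints at [1.122, 0.491, 1.559, -0, 1.092, -0.106], TCP at [0.21, 0.589, 0.292] pointing down, gripper open.
Joint ranges: [-3.1, 3.1], [-0.84, 2.19], [0.05, 2.79], [-1.13, 4.28], [0.06, 2.93], [-2.69, 2.69]. Speed limits (rad/s): [2.22, 2.22, 2.79, 3.14, 3.14, 3.14].

### API

Orientations are given as a unit quaternion [x, y, z, w].
In Python, from bench import get_obs, get_image, finish_job, silhouettes gives the robot as it stands. The module is installed in compiled form; this text tells all that it offers.
- The arm moves only by the tool send_rows, never from a script. Its argument "increments" is one flat list of numbers, 7 for each row, row after row: the opening, from 0 (shut) to 1 (fully open), then the shift along the tool's x, y, z in units of 30 mm (1.0 is 30 mm), then the turn, a rotation vector about the tool's x, y, z in units of 6 degrees (1.0 is 6 degrees). In form: [jaw, tx, ty, tz, ax, ay, az, jaw, tx, ty, tz, ax, ay, az, ...]. A call has 1 to 20 rows; each row shifts and turns the commanded pose from where the row before left it, along the tool's axes as they then stand; what a row does not reach is not made up. A row lasts 1/10 s, in which the tool goes at most 50 mm and 8.59 degrees, less where a joint would pass 70% of its speed; a pose out of reach is approached as far as the arm can. A call is refused whole if a number of a shift passes 1 or a number of a turn 1, either way. A call with a gripper value outside its range is refused whole. The fingers move at their own pace and stop on an object; "force" is the grip in N (left out, the last holds). Time passes only in rows, so rows that do not move let the fingers close. It gives the time, the measured TCP pose, the force, the opening and the grip force at its end, in the units of the state.
- get_obs(): the state, without advancing time (a new reading comes with each control period).
- get_image(name): name is "side" or "top" or "wrist"; returns a dict with "frame" (400x640x3 uint8, red, green, blue), "depth" (400x640 float32, m along the optical axis (not along the pixel's ray), 0 where there is no reading), "vertical_fov" (degrees; the focal length in pixels is half the picture's height over the tangent of half this angle, whatever the lens; pixels are square), "cx", "cy" (the principal point, pixels), "camera_from_world" (4x4, takes a point from world to camera coordinates). Camera axes: x right, y down, z forward; pixel columns grow to the right and rows downward; lengths in m; the calibration is good to about 2 mm. A picture is of the moment at which its call begins.
- finish_job(): hands the job in; it is judged then, once.
Trained networks look in a picture, given as the dict that the camera call returned (one of the last four; its "shot" number tells which), for a name from the list of things; names that differ only in an ending like _2 or _b are one class to them, and where a whole thing is asked for, a point or a joint stands for the part that bears it (a point fixed in the world has none). Each returns a list of dicts, best first, with "score" (0 to 1); they miss things now and then, are a little off and sometimes report something else, mostly with a low value. They report only what shows in the picture. A call takes as long as a camera call.
- silhouettes(picture, target): "pixels" (400x640 bool, what is visible of it) and "xy" ([column, row] in pixels, amid what is visible of it).
The state is a dict: "time": time; "qpos": joint angles; "joint_velocities": joint speeds; "joint_efforts": joint torques, N m; "position": TCP position; "eef_rot": TCP orientation; "force": force on the tool from outside, world axes, zero at the start; "moment": the same for the moment, N m; "opening": opening from 0.0 (shut) to 1.0 (fully open); "gripper_force": force on a finger pad.
Only numpy, scipy, OpenCV 4.12 (cv2) and the standard library are available. Lean on these libraries where they do the work, as an engineer would, in place of code of your own. Each camera call takes 0.05 s, during which the arm holds its last target. There are 200 camera calls.

### The job

Turn the recipe binder to the back of its top leaf: take the spice jar that weighs the leaf down and stand it on the worktop beside the binder, then turn only the top leaf by its tab over the rings until it lies flat on the other side. Then stand the jar upright on the turned leaf, its whole foot on the leaf, to keep it open. Do not tip the jar over, leave the leaf below unturned and leave the other things on the worktop where they are.

Things in the scene. Friction and masses are not known exactly. Their poses are not given: they have to be found in the camera images.
- binder: Open ring binder, grey cover 222 x 376 mm and 3 mm thick, lying flat, fixed to the worktop. Origin: under the centre of its spine, at worktop height; x along the spine (away from the robot at yaw 0), y to its left page, z up. Sheets, 200 mm along x, fill y = 15 to 139 mm (left, top at z = 32 mm) and y = -15 to -139 mm (right, top at z = 27 mm).
- rings (a point): Centre of the three steel rings, 34 mm above the binder's origin: the leaves turn about the line through it along the binder's x axis. The rings stand at binder x = -70, 0 and 70 mm and reach 25 mm from that line.
- leaf (a joint): Angle of the top leaf: stiff tan board, 4 mm thick, 200 mm along the spine, 14 to 144 mm from the turning line, 0.12 kg. 0: flat on the right page; grows as it is lifted over the rings; 3.14 (stop): flat on the left page, card face up. Either way its upper face is 36 mm over the worktop. It turns easily (about 1 N at the tab) and falls to the nearer side when let go.
- leaf_tab (a point): Middle of the top leaf's white tab, 168 mm from the turning line, at binder x = -48 mm, 34 mm over the worktop while flat. The tab is 40 mm wide along the spine, 8 mm thick and stands 38 mm out from the leaf's edge. Taken by its two side edges (fingers closing along the binder's x axis) it pivots between the pads as the leaf turns.
- under_leaf (a joint): Angle of the leaf below, a like board 3 mm thick, 5 mm lower, whose tab of the same size stands at binder x = 56 mm, farther along the spine. 0: flat on the right page, where it must stay.
- jar: Spice jar with dark screw cap, round, 41 mm diameter, 105 mm high, about 0.11 kg, standing on the top leaf at the start. Origin: centre of its underside, z up the jar. The worktop is clear for 60 mm right of the binder's cover, room enough for it.
- yoghurt_tub: Bystander: small tub, 72 mm diameter, 71 mm high, at the right. Origin: centre of its underside.
- lemon: Bystander: yellow lemon, 71 x 53 x 51 mm, at the right. Origin: under its centre.
- tin_small: Bystander: flat tin, 86 mm diameter, 40 mm high, at the right. Origin: centre of its underside.
- tape_roll: Bystander: roll of tape lying flat, 104 mm diameter, 25 mm high, at the back right. Origin: centre of its underside.
- fork_a: Bystander: fork, 204 x 28 x 18 mm, lying at the left. Origin: under its centre.
- spoon_a: Bystander: spoon, 199 x 40 x 18 mm, lying at the left. Origin: under its centre.

How it is judged:
By the outcome, as a careful person would: the job done as asked, in the order asked, and still so for the second after the job is handed in, with the robot touching nothing.
It also fails if it takes over 58 s, if anything falls off the work surface, if the arm or the gripper's body presses on something with over 40 N, if the wrist force passes 120 N, or if a joint passes its speed limit or range.

## Working session

There is one attempt and no reset: what is moved stays moved. The work goes in short steps, Python scripts to look and compute and a tool call to move; the robot and the scene stay as the last step left them, time stands still between calls to the robot, and variables do not carry over. Pictures are saved under pics/ and viewed, at most 10 in all, crops included, and the job is handed in when it is done.

Besides the shell and the picture viewer there is one more tool, called after "Request:" as name(argument=value, ...) on one line, values as JSON. send_rows: Moves the arm, as the interface text tells. Its arguments: {"type":"object","properties":{"increments":{"type":"array","items":{"type":"number"}},"force":{"type":"number"}},"required":["increments"]}

```bash
mkdir -p pics
cat > h.py <<'E'
import numpy as np, cv2
from bench import *
from scipy.spatial.transform import Rotation as R
def save(im,n): cv2.imwrite(f'pics/{n}.png',im['frame'][:,:,::-1])
def cloud(im):
    d=im['depth'];f=200/np.tan(np.radians(im['vertical_fov'])/2)
    v,u=np.mgrid[:400,:640]
    P=np.stack([(u-im['cx'])/f*d,(v-im['cy'])/f*d,d],-1)
    T=np.linalg.inv(im['camera_from_world'])
    return P@T[:3,:3].T+T[:3,3]
def look(im,t):
    s=silhouettes(im,t)
    if not s: return None
    m=s[0]['pixels']&(im['depth']>0); P=cloud(im)[m]
    return s[0]['score'],s[0]['xy'],P
def st():
    o=get_obs(); print(round(o['time'],2),np.round(o['position'],4),'R',np.round(R.from_quat(o['eef_rot']).as_matrix(),3).tolist(),'q',np.round(o['qpos'],2),'F',np.round(o['force'],1),o['opening'],o['gripper_force'])
E
python3 - <<'E'
from h import *
st()
a=get_image('top');b=get_image('side')
save(a,'top0');save(b,'side0')
for im,n in((a,'top'),(b,'side')):
    for t in['binder','leaf','leaf_tab','under_leaf','jar','yoghurt_tub','lemon','tin_small','tape_roll']:
        r=look(im,t)
        if r: print(n,t,round(r[0],2),np.round(r[1]),'med',np.round(np.median(r[2],0),3),'lo',np.round(np.percentile(r[2],2,axis=0),3),'hi',np.round(np.percentile(r[2],98,axis=0),3))
E
```

```text
0.0 [0.21   0.5885 0.2916] R [[-0.942, 0.336, -0.0], [0.336, 0.942, -0.001], [0.0, -0.001, -1.0]] q [ 1.12  0.49  1.56 -0.    1.09 -0.11] F [ 0.  -0.4 -0.3] 0.9994637188922627 0.0
top binder 0.81 [324. 205.] med [0.527 0.01  0.032] lo [ 0.418 -0.177  0.001] hi [0.647 0.183 0.041]
top leaf 0.78 [356. 208.] med [ 0.533 -0.073  0.037] lo [ 0.453 -0.17   0.032] hi [ 0.647 -0.008  0.041]
top leaf_tab 0.76 [353. 202.] med [ 0.534 -0.074  0.037] lo [ 0.453 -0.172  0.032] hi [ 0.647 -0.009  0.042]
top under_leaf 0.64 [356. 205.] med [ 0.534 -0.072  0.037] lo [ 0.453 -0.173  0.031] hi [ 0.647 -0.005  0.042]
top jar 0.53 [362. 190.] med [ 0.558 -0.093  0.14 ] lo [ 0.545 -0.112  0.05 ] hi [ 0.581 -0.077  0.145]
top yoghurt_tub 0.85 [450. 177.] med [ 0.619 -0.358  0.07 ] lo [ 0.59  -0.391  0.014] hi [ 0.655 -0.33   0.075]
top lemon 0.88 [451. 204.] med [ 0.523 -0.365  0.043] lo [ 0.495 -0.392  0.026] hi [ 0.552 -0.346  0.053]
top tin_small 0.89 [451. 246.] med [ 0.415 -0.361  0.037] lo [ 0.375 -0.409 -0.   ] hi [ 0.453 -0.323  0.042]
top tape_roll 0.93 [424. 149.] med [ 0.7   -0.268  0.024] lo [
[... 210 characters left out ...]
.45  -0.169  0.032] hi [ 0.644 -0.007  0.04 ]
side leaf_tab 0.88 [344. 222.] med [ 0.524 -0.07   0.036] lo [ 0.45  -0.172  0.027] hi [ 0.642 -0.007  0.047]
side under_leaf 0.7 [379. 201.] med [ 0.616 -0.149  0.033] lo [ 0.598 -0.165  0.028] hi [ 0.637 -0.131  0.037]
side jar 0.66 [361. 201.] med [ 0.551 -0.094  0.116] lo [ 0.543 -0.114  0.037] hi [ 0.581 -0.076  0.144]
side lemon 0.78 [450. 233.] med [ 0.513 -0.364  0.042] lo [ 0.491 -0.391  0.022] hi [ 0.543 -0.345  0.052]
side tin_small 0.75 [446. 270.] med [ 0.409 -0.359  0.037] lo [ 0.372 -0.402  0.002] hi [ 0.453 -0.321  0.041]
side tape_roll 0.89 [414. 173.] med [ 0.704 -0.261  0.022] lo [ 0.651 -0.313 -0.001] hi [ 0.753 -0.217  0.028]
```

View pics/top0.png

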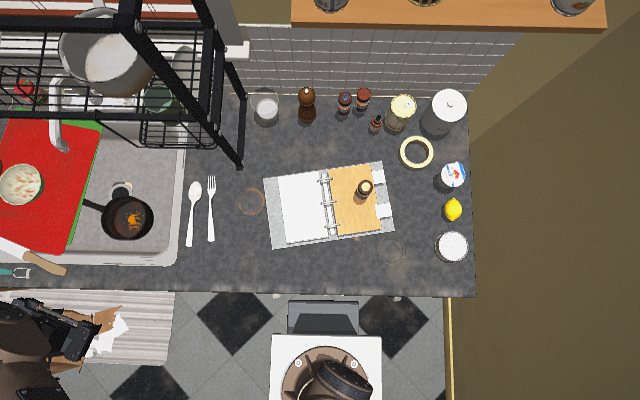

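View pics/side0.png

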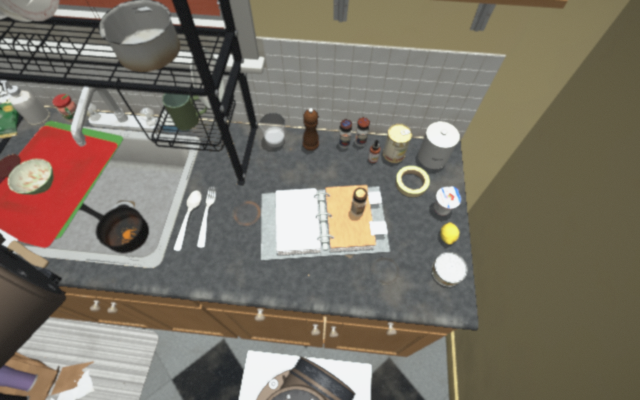

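The pictures show the binder open at about (329,205) in the top view and yawed slightly. The jar is on the leaf at (364,188). The near tab is at about (386,212) and the far tab at (382,195). Next I fit the binder pose.

Run:
```python
from h import *
from scipy.optimize import minimize
for n in('top','side'):
    a=get_image(n);P=cloud(a)
    s=silhouettes(a,'binder')[0]['pixels']&(a['depth']>0)
    r=cv2.minAreaRect(P[s][:,:2].astype(np.float32)*1000);print(n,'rect',r)
    q=P[s&(P[...,2]<.045)][:,:2].astype(np.float32)
    # robust: maximise count in rectangle 222x376 minus outside
    l=silhouettes(a,'leaf')[0]['pixels']&(a['depth']>0)
    r=cv2.minAreaRect(P[l&(P[...,2]<.045)][:,:2].astype(np.float32)*1000);print(n,'leafrect',r)
    # colour masks: white tabs / tan
    hsv=cv2.cvtColor(a['frame'],cv2.COLOR_RGB2HSV)
    reg=(np.abs(P[...,0]-.53)<.16)&(np.abs(P[...,1])<.22)&(P[...,2]<.06)&(P[...,2]>.02)
    tan=reg&(hsv[...,1]>70)&(hsv[...,0]<25)
    print('tan',cv2.minAreaRect(P[tan][:,:2].astype(np.float32)*1000),tan.sum())
    tab=reg&(hsv[...,1]<40)&(hsv[...,2]>190)&(P[...,1]<-.1)
    k,lab,stt,c=cv2.connectedComponentsWithStats(tab.astype(np.uint8))
    for i in range(1,k):
        if stt[i,4]>15: print('tab',np.round(np.median(P[lab==i],0),4),cv2.minAreaRect(P[lab==i][:,:2].astype(np.float32)*1000),stt[i,4])
    j=silhouettes(a,'jar')[0]['pixels']&(a['depth']>0)&(P[...,2]>.135)
    print('jartop',cv2.minEnclosingCircle(P[j][:,:2].astype(np.float32)*1000),P[j].mean(0),P[j][:,2].max())
    if n=='top': print('px/mm', a['vertical_fov'], np.linalg.inv(a['camera_from_world'])[:3,3])
```

```text
top rect ((537.9655151367188, 1.8481903076171875), (230.0963897705078, 384.88818359375), 9.908218383789062)
top leafrect ((557.0266723632812, -93.09362030029297), (207.79110717773438, 167.52276611328125), 9.946455001831055)
tan ((550.3636474609375, -75.25271606445312), (199.6867218017578, 129.83702087402344), 9.889654159545898) 2513
tab [ 0.6192 -0.1477  0.0337] ((619.8139038085938, -147.8383026123047), (40.117549896240234, 37.81926727294922), 8.153482437133789) 157
tab [ 0.5168 -0.1607  0.0387] ((516.475341796875, -161.8899383544922), (42.87503433227539, 46.919036865234375), 8.2365083694458) 213
jartop ((564.7389526367188, -96.61190032958984), 20.08196258544922) [ 0.56426549 -0.09627373  0.14164184] 0.14590850896132745
px/mm 55.829881003681365 [0.35858112 0.02435681 1.1478218 ]
side rect ((537.5223388671875, 3.9333038330078125), (231.314697265625, 381.6533508300781), 9.275360107421875)Traceback (most recent call last):
  File "<stdin>", line 9, in <module>
IndexError: list index out of range
```

Request:
send_rows(increments=[0.8, 0, 0, 0, 0, 0, 1, 0.8, 0, 0, 0, 0, 0, 1, 0.8, 0, 0, 0, 0, 0, 1, 0.8, 0, 0, 0, 0, 0, 1, 0.8, 0, 0, 0, 0, 0, 1, 0.8, 0, 0, 0, 0, 0, 1, 0.8, 0, 0, 0, 0, 0, 1, 0.8, 0, 0, 0, 0, 0, 1, 0.8, 0, 0, 0, 0, 0, 1, 0.8, 0, 0, 0, 0, 0, 1])

```text
time: 2.35
position: [0.2101, 0.5887, 0.2923]
eef_rot: [0.642, 0.767, 0.0, -0.0]
force: [-0.2, -0.6, -0.1]
opening: 0.802
gripper_force: 0.0
```

Request:
send_rows(increments=[0.8, -0.98, 0.31, 0, 0, 0, 0, 0.8, -0.98, 0.31, 0, 0, 0, 0, 0.8, -0.98, 0.31, 0, 0, 0, 0, 0.8, -0.98, 0.31, 0, 0, 0, 0, 0.8, -0.98, 0.31, 0, 0, 0, 0, 0.8, -0.98, 0.31, 0, 0, 0, 0, 0.8, -0.98, 0.31, 0, 0, 0, 0, 0.8, -0.98, 0.31, 0, 0, 0, 0, 0.8, -0.98, 0.31, 0, 0, 0, 0, 0.8, -0.98, 0.31, 0, 0, 0, 0, 0.8, -0.98, 0.31, 0, 0, 0, 0, 0.8, -0.98, 0.31, 0, 0, 0, 0, 0.8, -0.98, 0.31, 0, 0, 0, 0, 0.8, -0.98, 0.31, 0, 0, 0, 0, 0.8, -0.98, 0.31, 0, 0, 0, 0, 0.8, -0.98, 0.31, 0, 0, 0, 0, 0.8, -0.98, 0.31, 0, 0, 0, 0, 0.8, -0.98, 0.31, 0, 0, 0, 0])

```text
time: 4.15
position: [0.4704, 0.0969, 0.2924]
eef_rot: [0.64, 0.768, 0.0, 0.0]
force: [0.5, 0.0, -0.1]
opening: 0.799
gripper_force: 0.0
```

```bash
cat >> h.py <<'E'
O=np.array([.5368,.0026]);W=np.radians(9.9)
def b(p):
    d=np.asarray(p)[...,:2]-O;c,s=np.cos(W),np.sin(W)
    return np.stack([d[...,0]*c+d[...,1]*s,-d[...,0]*s+d[...,1]*c,np.asarray(p)[...,2]],-1)
E
python3 - <<'E'
from h import *
st();o=get_obs();print(b(o['position']))
a=get_image('wrist');save(a,'w0')
P=cloud(a)
for t in['jar','leaf','leaf_tab','under_leaf']:
    r=look(a,t)
    if r:Q=b(r[2]);print(t,r[:2],np.round(np.median(Q,0),4),np.round(np.percentile(Q,[2,98],axis=0),4).tolist())
E
```

```text
4.15 [0.4704 0.0969 0.2924] R [[-0.18, 0.984, 0.0], [0.984, 0.18, 0.0], [0.0, 0.0, -1.0]] q [ 0.07  0.29  1.9   0.    0.95 -0.12] F [ 0.5  0.  -0.1] 0.798673498666347 0.0
[-0.04919913  0.10435763  0.29239199]
jar (0.61, [358.3, 334.1]) [ 0.0059 -0.0856  0.0547] [[-0.01, -0.0977, 0.0396], [0.025, -0.0827, 0.0705]]
leaf (0.75, [336.8, 325.5]) [-0.028  -0.0836  0.0371] [[-0.0983, -0.1122, 0.0354], [0.069, -0.0154, 0.0385]]
leaf_tab (0.91, [335.4, 320.1]) [-0.0274 -0.0832  0.0371] [[-0.0979, -0.1126, 0.0354], [0.0691, -0.0154, 0.0385]]
under_leaf (0.62, [335.5, 276.8]) [-0.0232 -0.0158  0.03  ] [[-0.038, -0.0177, 0.0226], [-0.0096, -0.0146, 0.0337]]
```

View pics/w0.png

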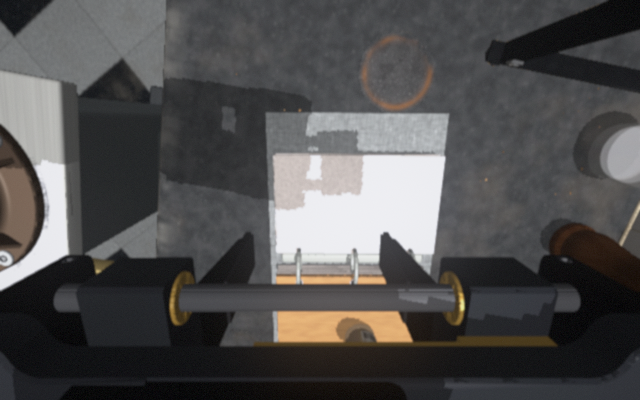

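The wrist view looks toward the binder's left page, with the jar at (358,334) and the rings at about y=265. The leaf's position agrees with the fitted binder frame, so I go to the jar.

Request:
send_rows(increments=[0.8, -0.98, 0.28, 0, 0, 0, 0, 0.8, -0.98, 0.28, 0, 0, 0, 0, 0.8, -0.98, 0.28, 0, 0, 0, 0, 0.8, -0.98, 0.28, 0, 0, 0, 0, 0.8, -0.98, 0.28, 0, 0, 0, 0, 0.8, -0.98, 0.28, 0, 0, 0, 0, 0.8, -0.98, 0.28, 0, 0, 0, 0, 0.8, 0, 0, 0.85, 0, 0, 0, 0.8, 0, 0, 0.85, 0, 0, 0, 0.8, 0, 0, 0.85, 0, 0, 0, 0.8, 0, 0, 0.85, 0, 0, 0, 0.8, 0, 0, 0.85, 0, 0, 0, 0.8, 0, 0, 0, 0, 0, 0, 0.8, 0, 0, 0, 0, 0, 0])

```text
time: 5.8
position: [0.5649, -0.0929, 0.1652]
eef_rot: [0.64, 0.768, -0.0, -0.0]
force: [-0.4, 0.2, 0.6]
opening: 0.798
gripper_force: 0.0
```

Run:
```python
from h import *
st();o=get_obs();print(b(o['position']))
a=get_image('wrist');b2=get_image('side')
c=np.hstack([a['frame'],b2['frame'][130:290,260:500].repeat(2,0).repeat(2,1)[:400] if 0 else cv2.resize(b2['frame'][140:290,260:500],(640,400))])
cv2.imwrite('pics/w1.png',cv2.resize(c,(800,250))[:,:,::-1])
```

```text
5.8 [ 0.5649 -0.0929  0.1652] R [[-0.181, 0.984, -0.0], [0.984, 0.181, 0.0], [0.0, -0.0, -1.0]] q [-0.28  0.58  1.81  0.    0.75 -0.46] F [-0.4  0.2  0.6] 0.7977497259596151 0.0
[ 0.01127009 -0.0988614   0.16515013]
```

View pics/w1.png

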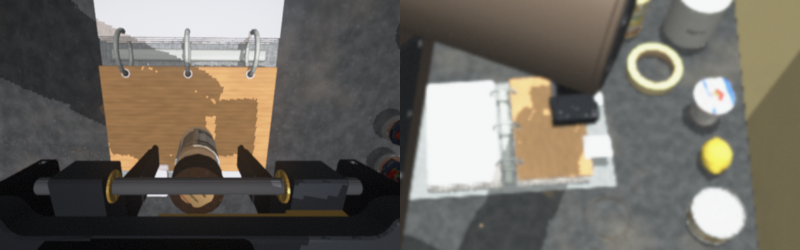

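The jar stands centred between the fingers (about column 198 of the left half). Closing on it and lifting a little.

Request:
send_rows(increments=[0.8, -0.11, 0, 0, 0, 0, 0, 0.35, 0, 0, 0, 0, 0, 0, 0.35, 0, 0, 0, 0, 0, 0, 0.35, 0, 0, 0, 0, 0, 0, 0.35, 0, 0, 0, 0, 0, 0, 0.35, 0, 0, 0, 0, 0, 0, 0.35, 0, 0, -0.5, 0, 0, 0, 0.35, 0, 0, -1, 0, 0, 0, 0.35, 0, 0, -0.5, 0, 0, 0, 0.35, 0, 0, 0, 0, 0, 0, 0.35, 0, 0, 0, 0, 0, 0], force=15)

```text
time: 7.0
position: [0.5651, -0.0969, 0.2242]
eef_rot: [0.64, 0.768, -0.0, -0.0]
force: [0.9, 0.4, -1.7]
opening: 0.426
gripper_force: 15.0
```

Run:
```python
from h import *
st();o=get_obs();print(b(o['position']))
for n in('side','top'):
    a=get_image(n)
    for t in('jar','leaf'):
        r=look(a,t)
        if r:Q=b(r[2]);print(n,t,r[:2],np.round(np.percentile(Q,[2,50,98],axis=0),3).tolist())
```

```text
7.0 [ 0.5651 -0.0969  0.2242] R [[-0.18, 0.984, -0.0], [0.984, 0.18, 0.0], [0.0, -0.0, -1.0]] q [-0.28  0.5   1.76  0.    0.88 -0.47] F [ 0.9  0.4 -1.7] 0.42620397173438485 14.999426007270813
[ 0.01077615 -0.10285048  0.2241834 ]
side leaf (0.88, [350.1, 229.0]) [[-0.1, -0.17, 0.032], [-0.048, -0.075, 0.036], [0.024, -0.015, 0.041]]
top jar (0.6, [335.4, 181.6]) [[-0.001, -0.066, 0.032], [0.062, -0.033, 0.037], [0.099, -0.014, 0.042]]
top leaf (0.94, [338.0, 179.8]) [[0.006, -0.065, 0.009], [0.066, -0.032, 0.037], [0.1, -0.014, 0.042]]
```

Request:
send_rows(increments=[0.35, -0.64, 0.35, 0, 0, 0, 0, 0.35, -0.64, 0.36, 0, 0, 0, 0, 0.35, -0.64, 0.36, 0, 0, 0, 0, 0.35, -0.64, 0.36, 0, 0, 0, 0, 0.35, -0.64, 0.36, 0, 0, 0, 0, 0.35, -0.64, 0.35, 0, 0, 0, 0, 0.35, 0, 0, 0.6, 0, 0, 0, 0.35, 0, 0, 0.8, 0, 0, 0, 0.35, 0, 0, 0.8, 0, 0, 0, 0.35, 0, 0, 0.5, 0, 0, 0, 0.35, 0, 0, 0.2, 0, 0, 0, 0.35, 0, 0, 0.15, 0, 0, 0, 0.35, 0, 0, 0, 0, 0, 0, 0.35, 0, 0, 0, 0, 0, 0])

```text
time: 8.7
position: [0.6495, -0.1988, 0.1341]
eef_rot: [0.64, 0.768, 0.0, 0.001]
force: [0.2, -0.5, -0.1]
opening: 0.426
gripper_force: 15.0
```

Run:
```python
from h import *
st();o=get_obs();print(b(o['position']))
b2=get_image('side');cv2.imwrite('pics/s2.png',cv2.resize(b2['frame'][140:290,260:500],(640,400))[:,:,::-1])
```

```text
8.7 [ 0.6495 -0.1988  0.1341] R [[-0.18, 0.984, 0.001], [0.984, 0.18, -0.0], [-0.001, 0.001, -1.0]] q [-0.39  0.74  1.55  0.    0.85 -0.58] F [ 0.2 -0.5 -0.1] 0.4260503021649985 14.99942734837532
[ 0.07642218 -0.21776979  0.13407353]
```

View pics/s2.png

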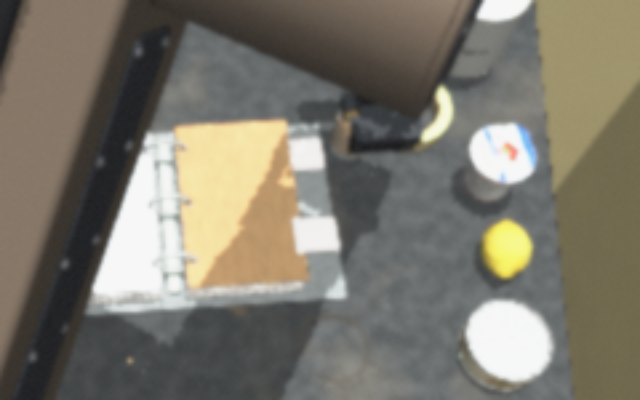

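The jar hangs upright just right of the cover, with the gripper at about (380,125), and is nearly down. I lower it in small steps.

Request:
send_rows(increments=[0.35, 0, 0, 0.05, 0, 0, 0, 0.35, 0, 0, 0, 0, 0, 0])

```text
time: 8.95
position: [0.6492, -0.1987, 0.132]
eef_rot: [0.64, 0.768, 0.0, 0.0]
force: [-0.3, 0.9, -1.2]
opening: 0.426
gripper_force: 15.0
```

Request:
send_rows(increments=[0.35, 0, 0, 0.05, 0, 0, 0, 0.35, 0, 0, 0, 0, 0, 0])

```text
time: 9.15
position: [0.6491, -0.1987, 0.1301]
eef_rot: [0.64, 0.768, 0.0, -0.0]
force: [0.6, -0.1, -1.5]
opening: 0.425
gripper_force: 15.0
```

Request:
send_rows(increments=[0.35, 0, 0, 0.04, 0, 0, 0, 0.35, 0, 0, 0, 0, 0, 0])

```text
time: 9.35
position: [0.6492, -0.1987, 0.1289]
eef_rot: [0.64, 0.768, 0.0, -0.0]
force: [-0.1, 0.3, -1.7]
opening: 0.422
gripper_force: 15.0
```

Request:
send_rows(increments=[0.35, 0, 0, 0.04, 0, 0, 0, 0.35, 0, 0, 0, 0, 0, 0])

```text
time: 9.55
position: [0.6492, -0.1987, 0.1288]
eef_rot: [0.64, 0.768, 0.0, 0.0]
force: [-3.0, 0.9, 6.5]
opening: 0.425
gripper_force: 15.0
```

Request:
send_rows(increments=[0.43, 0, 0, -0.05, 0, 0, 0, 0.6, 0, 0, 0, 0, 0, 0, 0.7, 0, 0, 0, 0, 0, 0, 0.8, 0, 0, 0, 0, 0, 0, 0.8, 0, 0, 0, 0, 0, 0, 0.8, 0, 0, -0.5, 0, 0, 0, 0.8, 0, 0, -0.8, 0, 0, 0, 0.8, 0, 0, -1, 0, 0, 0, 0.8, 0, 0, -1, 0, 0, 0, 0.8, 0, 0, -0.9, 0, 0, 0, 0.8, 0.34, -0.83, 0, 0, 0, 0, 0.8, 0.34, -0.83, 0, 0, 0, 0, 0.8, 0.34, -0.83, 0, 0, 0, 0, 0.8, 0.34, -0.83, 0, 0, 0, 0, 0.8, 0.34, -0.83, 0, 0, 0, 0, 0.8, 0, 0, 0, 0, 0, 0, 0.8, 0, 0, 0, 0, 0, 0])

```text
time: 11.25
position: [0.5179, -0.1711, 0.2566]
eef_rot: [0.64, 0.768, 0.0, 0.001]
force: [-0.2, -0.7, 0.1]
opening: 0.805
gripper_force: 0.0
```

Run:
```python
from h import *
st();o=get_obs();print(b(o['position']))
w=get_image('wrist');s=get_image('side')
for n,a in(('w',w),('s',s)):
  P=b(cloud(a));hsv=cv2.cvtColor(a['frame'],cv2.COLOR_RGB2HSV)
  m=(P[...,1]<-.148)&(P[...,1]>-.19)&(np.abs(P[...,0])<.1)&(P[...,2]>.015)&(P[...,2]<.05)&(hsv[...,1]<60)&(a['depth']>0)&(hsv[...,2]>100)
  k,lab,stt,c=cv2.connectedComponentsWithStats(m.astype(np.uint8))
  for i in range(1,k):
    if stt[i,4]>30: print(n,np.round(np.percentile(P[lab==i],[2,50,98],axis=0),4).tolist(),stt[i,4])
  r=look(a,'jar')
  if r: print('jar',np.round(np.percentile(b(r[2]),[2,50,98],axis=0),3).tolist())
c=np.hstack([w['frame'],cv2.resize(s['frame'][140:290,260:500],(640,400))])
cv2.imwrite('pics/w3.png',cv2.resize(c,(800,250))[:,:,::-1])
```

```text
11.25 [ 0.5179 -0.1711  0.2566] R [[-0.18, 0.984, 0.002], [0.984, 0.18, -0.001], [-0.001, 0.002, -1.0]] q [-0.44  0.42  1.8   0.    0.92 -0.62] F [-0.2 -0.7  0.1] 0.8054980468336719 0.0
[-0.04852706 -0.16786667  0.25659182]
w [[-0.069, -0.1815, 0.0372], [-0.0501, -0.1647, 0.0389], [-0.0311, -0.1489, 0.0404]] 1170
w [[0.0341, -0.1823, 0.0311], [0.0526, -0.1645, 0.0337], [0.0722, -0.1487, 0.0353]] 1175
jar [[0.054, -0.23, 0.005], [0.062, -0.205, 0.076], [0.087, -0.198, 0.107]]
```

View pics/w3.png

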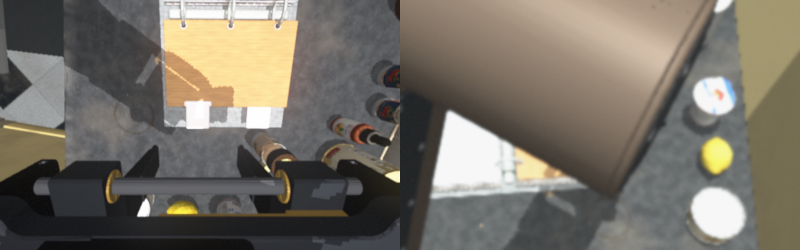

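The jar stands at (268,150) in the wrist half. The top leaf's tab is between the fingers at x=-0.050 and the lower leaf's tab is clear. Descending to take the tab.

Request:
send_rows(increments=[0.75, 0, -0.05, 0.8, 0, 0, 0, 0.75, 0, 0, 1, 0, 0, 0, 0.75, 0, 0, 1, 0, 0, 0, 0.75, 0, 0, 1, 0, 0, 0, 0.75, 0, 0, 1, 0, 0, 0, 0.75, 0, 0, 0.6, 0, 0, 0, 0.75, 0, 0, 0, 0, 0, 0, 0.35, 0, 0, 0, 0, 0, 0, 0.35, 0, 0, 0, 0, 0, 0, 0.35, 0, 0, 0, 0, 0, 0, 0.35, 0, 0, 0, 0, 0, 0, 0.35, 0, 0, 0, 0, 0, 0, 0.35, 0, 0, 0, 0, 0, 0], force=12)

```text
time: 12.75
position: [0.5174, -0.1711, 0.094]
eef_rot: [0.64, 0.768, 0.001, 0.002]
force: [6.2, 4.5, 0.4]
opening: 0.42
gripper_force: 12.0
```

Run:
```python
from h import *
st();o=get_obs();p=b(o['position']);print(p)
c0=np.array([p[1],p[2]-.059]);a0=np.array([0,.034])
r=np.hypot(*(c0-a0));t0=np.arctan2(c0[1]-.034,-c0[0]);print('r',r,t0)
n=20
ts=t0+(np.pi-t0)*(1-np.cos(np.linspace(0,np.pi,n+1)))/2
ts=np.linspace(t0,np.pi,n+1)
y=-r*np.cos(ts);z=.034+r*np.sin(ts)
print('tx',np.round(np.diff(y)/.03,2).tolist());print('tz',np.round(-np.diff(z)/.03,2).tolist())
```

```text
12.75 [ 0.5174 -0.1711  0.094 ] R [[-0.18, 0.984, 0.004], [0.984, 0.18, -0.001], [-0.002, 0.003, -1.0]] q [-0.44  0.66  1.93  0.    0.55 -0.62] F [6.2 4.5 0.4] 0.41963741116967723 11.970317959785461
[-0.04902941 -0.16781893  0.09404254]
r 0.16782217165829355 0.006212198155363636
tx [0.07, 0.21, 0.34, 0.46, 0.57, 0.67, 0.75, 0.81, 0.85, 0.87, 0.87, 0.85, 0.81, 0.75, 0.67, 0.57, 0.46, 0.33, 0.2, 0.07]
tz [-0.87, -0.85, -0.81, -0.74, -0.66, -0.57, -0.45, -0.33, -0.2, -0.07, 0.07, 0.21, 0.34, 0.46, 0.57, 0.67, 0.75, 0.81, 0.85, 0.87]
```

Request:
send_rows(increments=[0.35, 0.02, 0, -0.44, 0, 0, 0, 0.35, 0.05, 0, -0.43, 0, 0, 0, 0.35, 0.09, 0, -0.43, 0, 0, 0, 0.35, 0.12, 0, -0.42, 0, 0, 0, 0.35, 0.16, 0, -0.41, 0, 0, 0, 0.35, 0.18, 0, -0.4, 0, 0, 0, 0.35, 0.22, 0, -0.38, 0, 0, 0, 0.35, 0.24, 0, -0.36, 0, 0, 0, 0.35, 0, 0, 0, 0, 0, 0])

```text
time: 13.65
position: [0.5116, -0.1389, 0.1934]
eef_rot: [0.64, 0.768, 0.001, 0.003]
force: [6.0, -0.2, -0.1]
opening: 0.42
gripper_force: 12.0
```

Run:
```python
from h import *
st();o=get_obs();print(b(o['position']))
w=get_image('wrist');s=get_image('side')
c=np.hstack([w['frame'],cv2.resize(s['frame'][140:290,260:500],(640,400))])
cv2.imwrite('pics/w4.png',cv2.resize(c,(800,250))[:,:,::-1])
```

```text
13.65 [ 0.5116 -0.1389  0.1934] R [[-0.18, 0.984, 0.006], [0.984, 0.18, -0.001], [-0.002, 0.005, -1.0]] q [-0.39  0.49  1.9   0.    0.75 -0.57] F [ 6.  -0.2 -0.1] 0.42029803282778844 12.003991305828094
[-0.04915444 -0.13508994  0.19343625]
```

View pics/w4.png

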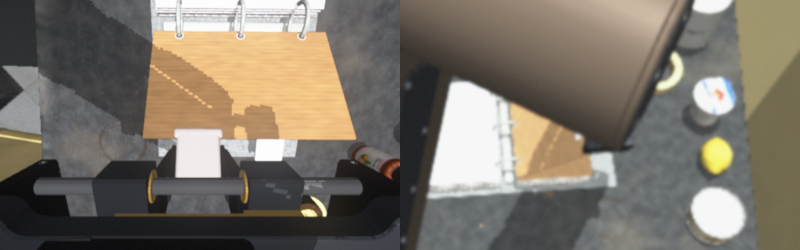

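Only the top leaf is raised: its tab is held at (198,155), and the lower tab lies flat at (268,150). Continuing the arc.

Request:
send_rows(increments=[0.35, 0.27, 0, -0.34, 0, 0, 0, 0.35, 0.3, 0, -0.32, 0, 0, 0, 0.35, 0.33, 0, -0.3, 0, 0, 0, 0.35, 0.34, 0, -0.27, 0, 0, 0, 0.35, 0.37, 0, -0.24, 0, 0, 0, 0.35, 0.38, 0, -0.21, 0, 0, 0, 0.35, 0.4, 0, -0.18, 0, 0, 0, 0.35, 0.41, 0, -0.15, 0, 0, 0, 0.35, 0.42, 0, -0.12, 0, 0, 0, 0.35, 0.43, 0, -0.08, 0, 0, 0, 0.35, 0.43, 0, -0.05, 0, 0, 0, 0.35, 0.44, 0, -0.02, 0, 0, 0, 0.35, 0.44, 0, 0.02, 0, 0, 0, 0.35, 0.43, 0, 0.05, 0, 0, 0, 0.35, 0.43, 0, 0.09, 0, 0, 0, 0.35, 0.42, 0, 0.12, 0, 0, 0, 0.35, 0.41, 0, 0.16, 0, 0, 0, 0.35, 0.4, 0, 0.18, 0, 0, 0, 0.35, 0.38, 0, 0.22, 0, 0, 0, 0.35, 0.37, 0, 0.24, 0, 0, 0])

```text
time: 15.75
position: [0.4707, 0.0917, 0.2288]
eef_rot: [0.64, 0.768, 0.003, 0.003]
force: [13.9, 1.9, -0.2]
opening: 0.419
gripper_force: 12.0
```

Request:
send_rows(increments=[0.35, 0.35, 0, 0.27, 0, 0, 0, 0.35, 0.32, 0, 0.3, 0, 0, 0, 0.35, 0.3, 0, 0.32, 0, 0, 0, 0.35, 0.27, 0, 0.35, 0, 0, 0, 0.35, 0.24, 0, 0.37, 0, 0, 0, 0.35, 0.22, 0, 0.38, 0, 0, 0, 0.35, 0.18, 0, 0.4, 0, 0, 0, 0.35, 0.15, 0, 0.41, 0, 0, 0, 0.35, 0.12, 0, 0.42, 0, 0, 0, 0.35, 0.08, 0, 0.42, 0, 0, 0])

```text
time: 16.75
position: [0.4592, 0.1575, 0.119]
eef_rot: [0.64, 0.768, 0.004, 0.003]
force: [11.9, 2.7, 0.1]
opening: 0.42
gripper_force: 12.0
```

Run:
```python
from h import *
st();o=get_obs();p=b(o['position']);print(p,np.hypot(p[1],p[2]-.059-.034))
w=get_image('wrist');s=get_image('top')
r=look(s,'leaf')
c=np.hstack([w['frame'],cv2.resize(s['frame'][130:280,220:460],(640,400))])
cv2.imwrite('pics/w5.png',cv2.resize(c,(800,250))[:,:,::-1])
```

```text
16.75 [0.4592 0.1575 0.119 ] R [[-0.18, 0.984, 0.009], [0.984, 0.18, 0.002], [0.0, 0.009, -1.0]] q [0.19 0.57 2.06 0.   0.51 0.01] F [11.9  2.7  0.1] 0.42022592941118314 11.998028755187988
[-0.04984728  0.16596189  0.11897074] 0.16798162819214202
```

View pics/w5.png

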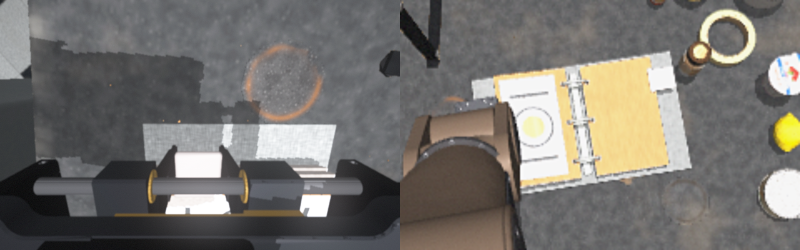

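The leaf is nearly over, with its card face showing at about (535,125). The lower leaf and its tab at (660,78) stay on the right. Setting it down, releasing and rising.

Request:
send_rows(increments=[0.35, 0.04, 0, 0.3, 0, 0, 0, 0.35, 0.02, 0, 0.25, 0, 0, 0, 0.35, 0, 0, 0.22, 0, 0, 0, 0.35, 0, 0, 0, 0, 0, 0])

```text
time: 17.3
position: [0.4589, 0.1592, 0.0956]
eef_rot: [0.64, 0.768, 0.003, 0.003]
force: [11.4, 4.8, -0.3]
opening: 0.42
gripper_force: 12.0
```

Request:
send_rows(increments=[0.5, 0, 0, 0, 0, 0, 0, 0.6, 0, 0, 0, 0, 0, 0, 0.7, 0, 0, 0, 0, 0, 0, 0.7, 0, 0, 0, 0, 0, 0, 0.7, 0, 0, -0.5, 0, 0, 0, 0.7, 0, 0, -0.8, 0, 0, 0, 0.7, 0, 0, -1, 0, 0, 0, 0.7, 0, 0, -1, 0, 0, 0, 0.8, 0, 0, -1, 0, 0, 0, 0.8, 0, 0, -0.9, 0, 0, 0, 0.8, 0, 0, 0, 0, 0, 0, 0.8, 0, 0, 0, 0, 0, 0])

```text
time: 18.5
position: [0.4556, 0.1584, 0.2512]
eef_rot: [0.64, 0.768, 0.0, 0.0]
force: [-0.5, 0.6, -0.8]
opening: 0.8
gripper_force: 0.0
```

Run:
```python
from h import *
st();o=get_obs();p=b(o['position']);print(p)
for n in('top','side'):
    a=get_image(n);P=cloud(a)
    Q=b(P)
    for nm,m in(('left',(Q[...,1]>.02)&(Q[...,1]<.14)&(np.abs(Q[...,0])<.095)),('right',(Q[...,1]<-.03)&(Q[...,1]>-.14)&(np.abs(Q[...,0])<.095))):
        m&=(a['depth']>0)&(Q[...,2]<.06); print(n,nm,m.sum(),np.percentile(Q[m][:,2],[5,50,95]).round(4))
    m=(a['depth']>0)&(Q[...,1]<-.19)&(Q[...,1]>-.25)&(Q[...,0]>.03)&(Q[...,0]<.12)&(Q[...,2]>.095)&(Q[...,2]<.13)
    q=Q[m];print('jar',len(q)); 
    if len(q)>5: print(cv2.minEnclosingCircle((q[:,:2]*1000).astype(np.float32)),q[:,2].max(),np.median(q,0))
```

```text
18.5 [0.4556 0.1584 0.2512] R [[-0.18, 0.984, 0.001], [0.984, 0.18, 0.0], [0.0, 0.001, -1.0]] q [0.2  0.34 1.95 0.   0.85 0.02] F [-0.5  0.6 -0.8] 0.7999669066601707 0.0
[-0.05324222  0.1674091   0.25122112]
top left 2340 [0.0339 0.0373 0.0408]
top right 2287 [0.0279 0.0312 0.0347]
jar 164
((76.48986053466797, -216.55850219726562), 19.846994400024414) 0.11001498473971916 [ 0.07578173 -0.21555891  0.10576711]
side left 2325 [0.0336 0.0366 0.0397]
side right 2084 [0.0274 0.0305 0.0337]
jar 147
((74.80094146728516, -216.08274841308594), 20.772235870361328) 0.10914888230270414 [ 0.07277936 -0.21434661  0.10502101]
```

The leaf is flat on the left (37 mm), the lower leaf is still at 31 mm on the right, and the jar stands at (0.0755, -0.2165). Going back for the jar.

Request:
send_rows(increments=[0.8, -0.985, 0.33, 0, 0, 0, 0, 0.8, -0.985, 0.33, 0, 0, 0, 0, 0.8, -0.985, 0.33, 0, 0, 0, 0, 0.8, -0.985, 0.33, 0, 0, 0, 0, 0.8, -0.985, 0.33, 0, 0, 0, 0, 0.8, -0.985, 0.33, 0, 0, 0, 0, 0.8, -0.985, 0.33, 0, 0, 0, 0, 0.8, -0.985, 0.33, 0, 0, 0, 0, 0.8, -0.985, 0.33, 0, 0, 0, 0, 0.8, -0.985, 0.33, 0, 0, 0, 0, 0.8, -0.985, 0.33, 0, 0, 0, 0, 0.8, -0.985, 0.33, 0, 0, 0, 0, 0.8, -0.985, 0.33, 0, 0, 0, 0, 0.8, 0, 0, 0, 0, 0, 0, 0.8, 0, 0, 0, 0, 0, 0])

```text
time: 20.1
position: [0.6511, -0.1965, 0.2492]
eef_rot: [0.641, 0.768, -0.0, -0.001]
force: [-0.0, 0.6, -0.2]
opening: 0.799
gripper_force: 0.0
```

Run:
```python
from h import *
o=get_obs();print(b(o['position']))
```

```text
[ 0.07836546 -0.21582273  0.24917644]
```

Request:
send_rows(increments=[0.8, -0.02, -0.09, 0.6, 0, 0, 0, 0.8, 0, 0, 0.9, 0, 0, 0, 0.8, 0, 0, 0.9, 0, 0, 0, 0.8, 0, 0, 0.9, 0, 0, 0, 0.8, 0, 0, 0.6, 0, 0, 0, 0.8, 0, 0, 0, 0, 0, 0, 0.35, 0, 0, 0, 0, 0, 0, 0.35, 0, 0, 0, 0, 0, 0, 0.35, 0, 0, 0, 0, 0, 0, 0.35, 0, 0, 0, 0, 0, 0, 0.35, 0, 0, 0, 0, 0, 0], force=15)

```text
time: 21.2
position: [0.649, -0.1974, 0.1346]
eef_rot: [0.64, 0.768, 0.0, 0.0]
force: [-0.3, -0.1, 0.4]
opening: 0.436
gripper_force: 0.0
```

Request:
send_rows(increments=[0.35, 0, 0, -0.4, 0, 0, 0, 0.35, 0, 0, -0.8, 0, 0, 0, 0.35, 0, 0, -1, 0, 0, 0, 0.35, 0, 0, -1, 0, 0, 0, 0.35, 0, 0, -0.5, 0, 0, 0, 0.35, 0, 0, 0, 0, 0, 0])

```text
time: 21.8
position: [0.6494, -0.1976, 0.2476]
eef_rot: [0.64, 0.768, 0.001, 0.002]
force: [0.8, -1.1, -1.4]
opening: 0.43
gripper_force: 15.0
```

Run:
```python
from h import *
o=get_obs();p=b(o['position']);print(p,'d units tx,ty to (0,.08):',(.08-p[1])/.03,(0.0-p[0])/.03)
```

```text
[ 0.07648409 -0.21654099  0.24763644] d units tx,ty to (0,.08): 9.884699804855003 -2.549469719696229
```

Request:
send_rows(increments=[0.35, 0.4, -0.1, 0, 0, 0, 0, 0.35, 0.76, -0.2, 0, 0, 0, 0, 0.35, 0.76, -0.2, 0, 0, 0, 0, 0.35, 0.76, -0.2, 0, 0, 0, 0, 0.35, 0.76, -0.2, 0, 0, 0, 0, 0.35, 0.76, -0.2, 0, 0, 0, 0, 0.35, 0.76, -0.2, 0, 0, 0, 0, 0.35, 0.76, -0.2, 0, 0, 0, 0, 0.35, 0.76, -0.2, 0, 0, 0, 0, 0.35, 0.76, -0.2, 0, 0, 0, 0, 0.35, 0.76, -0.2, 0, 0, 0, 0, 0.35, 0.76, -0.2, 0, 0, 0, 0, 0.35, 0.76, -0.2, 0, 0, 0, 0, 0.35, 0.36, -0.05, 0, 0, 0, 0, 0.35, 0, 0, 0, 0, 0, 0])

```text
time: 23.3
position: [0.5196, 0.0816, 0.2443]
eef_rot: [0.64, 0.769, -0.0, -0.001]
force: [-0.3, -0.8, -1.6]
opening: 0.426
gripper_force: 15.0
```

Run:
```python
from h import *
st();o=get_obs();p=b(o['position']);print(p)
w=get_image('wrist');s=get_image('side')
for a in(w,s):
  r=look(a,'jar')
  if r: print('jar',r[0],np.round(np.percentile(b(r[2]),[2,50,98],axis=0),3).tolist())
c=np.hstack([w['frame'],cv2.resize(s['frame'][140:290,220:460],(640,400))])
cv2.imwrite('pics/w6.png',cv2.resize(c,(800,250))[:,:,::-1])
```

```text
23.3 [0.5196 0.0816 0.2443] R [[-0.182, 0.983, -0.002], [0.983, 0.182, 0.0], [0.0, -0.002, -1.0]] q [ 0.03  0.41  1.86  0.    0.88 -0.15] F [-0.3 -0.8 -1.6] 0.4255691335332246 14.99999150633812
[-0.00338792  0.08074378  0.24433489]
jar 0.96 [[-0.022, 0.062, 0.124], [-0.005, 0.094, 0.21], [0.012, 0.099, 0.217]]
```

View pics/w6.png

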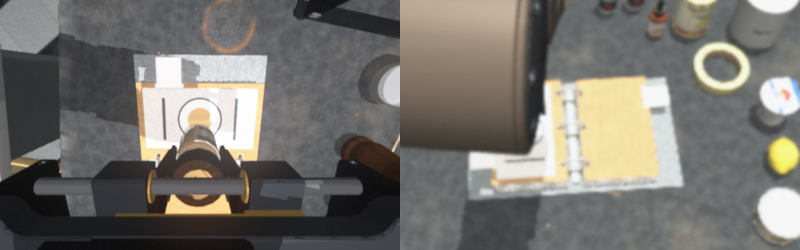

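The jar hangs upright over the turned leaf at about (203,150), with its foot at about 0.112. Lowering it.

Request:
send_rows(increments=[0.35, 0, 0, 0.5, 0, 0, 0, 0.35, 0, 0, 0.7, 0, 0, 0, 0.35, 0, 0, 0.7, 0, 0, 0, 0.35, 0, 0, 0.4, 0, 0, 0, 0.35, 0, 0, 0.1, 0, 0, 0, 0.35, 0, 0, 0, 0, 0, 0, 0.35, 0, 0, 0, 0, 0, 0])

```text
time: 24.2
position: [0.5208, 0.0803, 0.1738]
eef_rot: [0.64, 0.768, 0.0, 0.0]
force: [0.1, 0.6, -1.3]
opening: 0.426
gripper_force: 15.0
```

Request:
send_rows(increments=[0.35, 0, 0, 0.05, 0, 0, 0, 0.35, 0, 0, 0, 0, 0, 0])

```text
time: 24.4
position: [0.5205, 0.0805, 0.172]
eef_rot: [0.64, 0.768, 0.0, 0.0]
force: [0.2, -0.1, -1.4]
opening: 0.425
gripper_force: 15.0
```

Request:
send_rows(increments=[0.35, 0, 0, 0.04, 0, 0, 0, 0.35, 0, 0, 0, 0, 0, 0])

```text
time: 24.6
position: [0.5205, 0.0805, 0.1706]
eef_rot: [0.64, 0.768, 0.0, 0.0]
force: [0.5, -0.1, -0.7]
opening: 0.426
gripper_force: 15.0
```

Request:
send_rows(increments=[0.35, 0, 0, 0.04, 0, 0, 0, 0.35, 0, 0, 0, 0, 0, 0])

```text
time: 24.8
position: [0.5206, 0.0805, 0.1703]
eef_rot: [0.64, 0.768, 0.0, 0.0]
force: [-2.4, -0.5, 12.3]
opening: 0.429
gripper_force: 15.0
```

Request:
send_rows(increments=[0.35, 0, 0, 0.04, 0, 0, 0, 0.35, 0, 0, 0, 0, 0, 0])

```text
time: 25.0
position: [0.5206, 0.0805, 0.1694]
eef_rot: [0.64, 0.768, 0.001, 0.001]
force: [-3.8, -0.9, 16.9]
opening: 0.421
gripper_force: 15.0
```

Contact made. I release with a slight relief, then rise straight up and back away.

Request:
send_rows(increments=[0.35, 0, 0, -0.05, 0, 0, 0, 0.43, 0, 0, 0, 0, 0, 0, 0.6, 0, 0, 0, 0, 0, 0, 0.75, 0, 0, 0, 0, 0, 0, 0.8, 0, 0, 0, 0, 0, 0, 0.8, 0, 0, 0, 0, 0, 0, 0.8, 0, 0, -0.4, 0, 0, 0, 0.8, 0, 0, -0.8, 0, 0, 0, 0.8, 0, 0, -1, 0, 0, 0, 0.8, 0, 0, -1, 0, 0, 0, 0.8, 0, 0, -1, 0, 0, 0, 0.8, 1, -0.2, 0, 0, 0, 0, 0.8, 1, -0.2, 0, 0, 0, 0, 0.8, 1, -0.2, 0, 0, 0, 0, 0.8, 1, -0.2, 0, 0, 0, 0, 0.8, 1, -0.2, 0, 0, 0, 0, 0.8, 1, -0.2, 0, 0, 0, 0, 0.8, 1, -0.2, 0, 0, 0, 0, 0.8, 1, -0.2, 0, 0, 0, 0, 0.8, 0, 0, 0, 0, 0, 0])

```text
time: 27.0
position: [0.4288, 0.3102, 0.2964]
eef_rot: [0.639, 0.769, 0.001, -0.0]
force: [-0.2, -0.7, -0.6]
opening: 0.801
gripper_force: 0.0
```

Run:
```python
from h import *
st()
a=get_image('top');Q=b(cloud(a))
m=(a['depth']>0)&(np.abs(Q[...,1]-.08)<.05)&(np.abs(Q[...,0])<.06)&(Q[...,2]>.13)&(Q[...,2]<.16)
q=Q[m];print(len(q),cv2.minEnclosingCircle((q[:,:2]*1000).astype(np.float32)),np.median(q,0))
cv2.imwrite('pics/t7.png',cv2.resize(a['frame'][130:280,170:480],(775,375))[:,:,::-1])
```

```text
27.0 [0.4288 0.3102 0.2964] R [[-0.183, 0.983, 0.001], [0.983, 0.183, 0.001], [0.001, 0.001, -1.0]] q [0.5  0.35 1.79 0.   1.   0.32] F [-0.2 -0.7 -0.6] 0.8007450123672175 0.0
174 ((-2.9305126667022705, 78.44908142089844), 19.845203399658203) [-0.00348358  0.0785283   0.14164028]
```

View pics/t7.png

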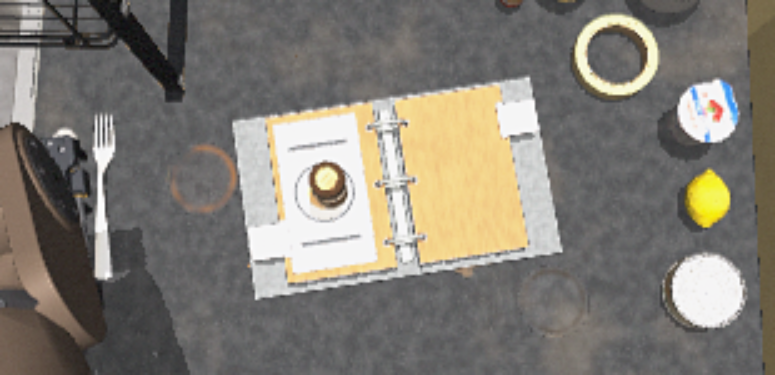

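The jar stands upright at (327,185) on the turned leaf. The lower leaf is still on the right with its tab at (517,118), and the bystanders have not moved. Handing in.

```bash
python3 -c "
from bench import *
print(finish_job())"
```

```text
the job is handed in; nothing more can be done
None
```

The job is handed in after about 27 s: the top leaf lies flat on the left page with the jar upright on it, and the lower leaf and the other things are where they were.

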